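Tidy up after making sandwiches

TASK

Sort what is lying about on the worktop: put both jar lids flat on the floor of the shallow steel tray, side by side and not on top of one another, lay the spreader flat along the wide empty bay of the wooden cutlery tray (either way round), and set the jam jar down gently (do not drop it) and upright in the free half of the jar crate, beside the honey jar. Leave the honey jar, egg cup and salt shaker where they stand.

Things in the scene. Friction and masses are not known exactly. Their poses are not given: they have to be found in the camera images.
- large_lid_center (a point): Large jar lid: plain metal disc lying flat on the worktop, 60 mm diameter, 14 mm thick, about 25 g, solid underneath. The point is its centre, 7 mm above its underside; z is up.
- small_lid_center (a point): Small jar lid: the same plain metal, 42 mm diameter, 14 mm thick, about 25 g, lying flat on the worktop. The point is its centre, 7 mm above its underside; z is up.
- jam_jar_center (a point): Closed jam jar standing upright on the worktop: glass body 58 mm diameter up to 55 mm height, then a 50 mm diameter metal cap; 75 mm tall in all, about 250 g, dark jam behind a paper label. The point is its centre, 37.5 mm above its underside; z is up.
- spreader_center (a point): Sandwich spreader lying flat on the worktop: dark wooden handle 85 x 20 x 14 mm with brass rivets, and a thin blunt steel blade 24 to 28 mm wide, whose face is 2 mm thick and lies half-way up the handle; 163 mm long overall, about 60 g. The point is in the handle near the balance point, half-way up (7 mm above the underside). x points along the spreader towards the blade tip: the handle reaches from 65 mm behind the point to 20 mm ahead, the blade tip is 98 mm ahead. z is up.
- lid_tray_floor (a point): Shallow stainless steel tray for lids, open on top, fixed to the worktop, 130 mm (its x) x 206 mm (its y) outside, 20 mm high, walls 3 mm; a thin wire handle at each short end stands out 18 mm further. Empty: room for both lids side by side along y. The point is the centre of its inner floor, 3 mm above the worktop. Its y is along the tray's long side, z up.
- cutlery_bay (a point): Wide empty bay of the pale wooden cutlery tray, fixed to the worktop. The tray is 130 mm (x) x 220 mm (y) outside and 25 mm high, walls 4 mm; a lengthwise 4 mm divider (23 mm high) cuts off a narrow bay on the +x side, in which two teaspoons lie. The wide bay is 93 mm (x) x 212 mm (y) inside; the point is the centre of its floor, 4 mm above the worktop. Its y is along the tray's long side, z up.
- crate_bay (a point): Free half of the wooden slatted jar crate, fixed to the worktop. The crate is 134 mm (x) x 206 mm (y) outside and 45 mm high, walls and floor 6 mm. The honey jar stands in its +y half. The point is on the crate's inner floor, 6 mm above the worktop, 48 mm from the crate's centre towards its -y end and 49 mm from the inside of that end wall. Its y is along the crate's long side, z up.
- honey_jar_center (a point): Honey jar, to be left alone: loose, standing in the jar crate, amber, 66 mm diameter, 66 mm tall, white cap. The point is its centre, 33 mm above its underside.
- egg_cup_center (a point): Wooden egg cup, to be left alone: loose, standing on the worktop among the things to be sorted, 48 mm widest diameter, 52 mm tall. The point is its centre, 26 mm above its underside.
- salt_shaker_center (a point): Salt shaker, white with a steel top, to be left alone: loose, standing on the worktop among the things to be sorted, 42 mm diameter, 59 mm tall. The point is its centre, 29.5 mm above its underside.

How it is judged (in metres and radians):
At the end, for the whole second after the job is handed in: Both lids flat on the steel tray's floor; spreader flat in the wide bay, along it within 0.4 rad, handle point within 50 mm of its middle; jam jar upright in the crate's free half, within 50 mm of the bay point; all at rest; honey jar, egg cup, salt shaker upright and within 30 mm of their starts (x of large_lid_center in the frame of lid_tray_floor between -0.06 and 0.06 m and y of large_lid_center in the frame of lid_tray_floor between -0.098 and 0.098 m and z of large_lid_center in the frame of lid_tray_floor between 0.002 and 0.012 m and angle between each of large_lid_center, small_lid_center, jam_jar_center's own z axis and vertical below 0.12 rad and linear speed of each of large_lid, small_lid, jam_jar, spreader below 0.03 m/s and angular speed of each of large_lid, small_lid, jam_jar, spreader below 0.3 rad/s and x of small_lid_center in the frame of lid_tray_floor between -0.06 and 0.06 m and y of small_lid_center in the frame of lid_tray_floor between -0.098 and 0.098 m and z of small_lid_center in the frame of lid_tray_floor between 0.002 and 0.012 m and x of jam_jar_center in the frame of crate_bay between -0.058 and 0.058 m and y of jam_jar_center in the frame of crate_bay between -0.05 and 0.05 m and z of jam_jar_center in the frame of crate_bay between 0.03 and 0.045 m and x of spreader_center in the frame of cutlery_bay between -0.045 and 0.045 m and y of spreader_center in the frame of cutlery_bay between -0.05 and 0.05 m and z of spreader_center in the frame of cutlery_bay between 0.002 and 0.013 m and angle between spreader_center's own z axis and vertical below 0.09 rad and angle between the x axis of spreader_center and the y axis of cutlery_bay, either way round below 0.4 rad and distance of each of egg_cup_center, salt_shaker_center, honey_jar_center from where it was at the start of the episode below 0.03 m and angle between each of egg_cup_center, salt_shaker_center, honey_jar_center's own z axis and vertical below 0.2 rad); the robot touches nothing.
It fails at once if the honey jar is pushed more than 3 cm or tipped (distance of honey_jar_center from where it was at the start of the episode above 0.03 m or angle between honey_jar_center's own z axis and vertical above 0.35 rad).
It fails at once if the egg cup is pushed more than 3 cm or tipped (distance of egg_cup_center from where it was at the start of the episode above 0.03 m or angle between egg_cup_center's own z axis and vertical above 0.35 rad).
It fails at once if the salt shaker is pushed more than 3 cm or tipped (distance of salt_shaker_center from where it was at the start of the episode above 0.03 m or angle between salt_shaker_center's own z axis and vertical above 0.35 rad).
It fails at once if the jam jar is dropped into the crate (falling faster than 0.8 m/s low over it) (linear speed of jam_jar above 0.8 m/s and horizontal distance between jam_jar_center and crate_bay below 0.1 m and height (world z) of jam_jar_center below 0.15 m).
It also fails if it takes over 93 s, if anything falls off the work surface, if the arm or the gripper's body presses on something with over 40 N, if the wrist force passes 120 N, or if a joint passes its speed limit or range.

ROBOT

A 7-joint arm with a two-finger parallel gripper is mounted at the origin on the work surface. World frame = base frame: x ahead of the robot, y to its left, z up, the work surface at z = 0. Lengths are in mm, angles in rad, forces in N, time in s.
With the tool pointing down it reaches from about 425 to 950 mm from the base axis. Payload 4.7 kg.
Tool frame: the origin (TCP) lies midway between the tips of the shut fingers; the grasp point (between the pads) lies 19 mm behind it; z points along the fingers, y is the line along which they close (so a half turn about z gives the same grasp; the last joint's range is limited). The gripper opens to 87 mm and grips with 3 to 60 N. Pads are 19 mm wide; open, the fingers measure 117 mm over their backs; the gripper's body (75 mm by 190 mm) begins 51 mm behind the grasp point.
Start: joints at [-1.17, 0.469, -0.049, 1.532, 0.024, 1.141, -0.082], TCP at [281.228, 613.645, 222.573] pointing down, gripper open.
Joint ranges: [-2.59, 2.59], [-0.33, 1.99], [-1.39, 1.29], [0.1, 2.45], [-1.04, 4.18], [0.21, 1.99], [-2.66, 2.66]. Speed limits (rad/s): [2.57, 2.57, 3.14, 3.14, 3.14, 3.14, 3.14].

INTERFACE

Orientations are given as a 3x3 rotation matrix whose columns are the frame's x, y, z axes.
In Python, from rig import bot, eoat, readout, vision, hand_in gives the robot as it stands. Calls block until the motion is done:
- bot.goto(position, orientation): joint-space move of the TCP to a pose.
- bot.movel(position, ori=None, v=150, guard=None): straight line of the TCP; ori=None keeps the orientation; v is the mean speed in mm/s. With guard (N) it stops when the force on the tool has changed by that much, and returns True; else False.
- bot.move_j(angles): joint-space move.
- eoat.set_gripper(opening, grip_force=None): finger opening in mm; grip_force is the grip in N (None keeps the last); returns when the fingers have stopped.
- bot.hold(seconds).
- bot.ik(position, orientation): joint angles nearest the present ones, or None.
- readout.state(): the state.
- vision.read_camera(name): name is "scene" or "top" or "wrist"; returns the picture (400x640x3 uint8, red, green, blue); there is no depth.
- vision.camera_params(name): a dict with "fov_y" (degrees; the focal length in pixels is half the picture's height over the tangent of half this angle, whatever the lens; pixels are square), "cx", "cy" (the principal point, pixels), "eye" and "attitude" of the camera in the world; the wrist camera has in their place "T_tool_cam" (4x4, takes a point from camera to tool coordinates, whose origin is the TCP and whose axes are the flange's). Camera axes: x right, y up, looking along -z (the intrinsics and any distortion apply to the point x, -y, -z); pixel columns grow to the right and rows downward; lengths in mm; the calibration is good to about 2 mm. A picture is of the moment at which its call begins: read the wrist's pose just before it. camera_params takes no time and is no camera call.
A pose or a line that the arm cannot do raises bot.MotionError and nothing moves.
- hand_in(): hands the job in; it is judged then, once.
The state is a dict: "t": time; "q": joint angles; "joint_vel": joint speeds; "joint_torque": joint torques, N m; "ee_pos": TCP position; "tool_rot": TCP orientation; "ft_force": force on the tool from outside, world axes, zero at the start; "moment": the same for the moment, N m; "grip_width": finger opening in mm; "grip_force": force on a finger pad.
Only numpy, scipy, OpenCV 4.12 (cv2) and the standard library are available. Lean on these libraries where they do the work, as an engineer would, in place of code of your own. Each camera call takes 0.05 s, during which the arm holds its last target. There are 200 camera calls.

## Working session

There is one attempt and no reset: what is moved stays moved. The work goes in short steps, each a Python script; the robot and the scene stay as the last script left them, time stands still between calls to the robot, and variables do not carry over. Pictures are saved under pics/ and viewed, at most 14 in all, crops included, and the job is handed in when it is done.

```bash
mkdir -p pics; ls; python3 - <<'E'
from rig import bot,eoat,readout,vision
import cv2
for n in("scene","top","wrist"):
    im=vision.read_camera(n); cv2.imwrite(f"pics/{n}0.png",im[:,:,::-1]); print(n,vision.camera_params(n))
s=readout.state();print(s["t"],s["ee_pos"],s["tool_rot"])
E
```

```text
pics
scene {'fov_y': 50.81791061298568, 'cx': 323.55581236035414, 'cy': 194.94373341717358, 'eye': array([ 983.73891327, -459.69012936,  612.77303431]), 'attitude': array([[ 0.6944925 , -0.45012625,  0.56130787],
       [ 0.71941143,  0.42219145, -0.55154471],
       [ 0.01128537,  0.78685497,  0.61703477]])}
top {'fov_y': 44.044087183150914, 'cx': 313.70503635172963, 'cy': 197.69166263976396, 'eye': array([ 410.89336168,  -10.79960651, 1181.10315796]), 'attitude': array([[ 0.00533322,  0.99659392, -0.08229281],
       [-0.99977942,  0.00364226, -0.02068454],
       [-0.02031435,  0.08238497,  0.99639352]])}
wrist {'fov_y': 66.63524828324401, 'cx': 319.4150332412029, 'cy': 198.27426439419415, 'T_tool_cam': array([[ 6.61214825e-04,  9.56148578e-01,  2.92881308e-01,
         8.24429865e+01],
       [ 9.99999721e-01, -5.30568772e-04, -5.25510025e-04,
        -2.70240038e-01],
       [-3.47071987e-04,  2.92881574e-01, -9.56148662e-01,
        -1.60787736e+02],
       [ 0.00000000e+00,  0.00000000e+00,  0.00000000e+00,
         1.00000000e+00]])}
0.15 [281.04283434 613.20493276 221.72141691] [[-9.09070404e-01  4.16642099e-01 -6.02037945e-04]
 [ 4.16642533e-01  9.09069318e-01 -1.40538162e-03]
 [-3.82469230e-05 -1.52842545e-03 -9.99998831e-01]]
```

View pics.

View pics/top0.png

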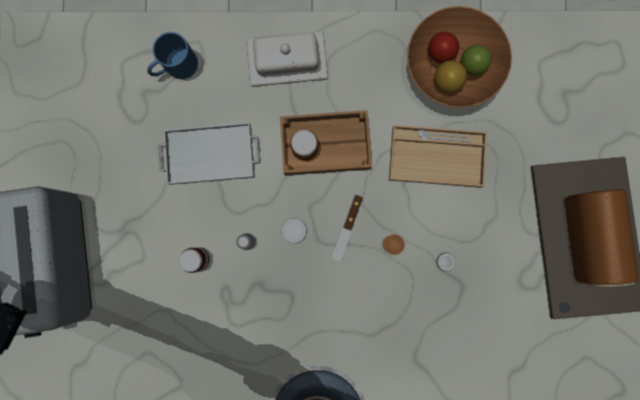

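View pics/scene0.png

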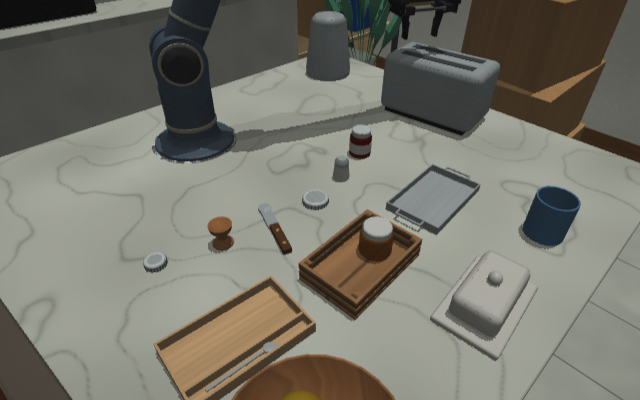

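Top view: steel tray (210,155), crate (326,143) with honey (304,144) in its left (+y) half, cutlery tray (437,157) with spoons at its upper (+x) side, jar (192,260), salt (246,241), large lid (294,231), spreader (353,205)→(337,260), egg cup (394,244) and small lid (446,262). The scene view shows the same layout. Next, two wrist survey views with a baseline.

```bash
cat > h.py <<'E'
import numpy as np, cv2
from rig import bot,eoat,readout,vision,hand_in
def K(p): f=200/np.tan(np.radians(p["fov_y"]/2)); return f,p["cx"],p["cy"]
def cam(name):
    """returns picture, (f,cx,cy), eye, attitude at the moment of the picture"""
    s=readout.state(); p=vision.camera_params(name); im=vision.read_camera(name)
    if name=="wrist":
        T=p["T_tool_cam"]; R=np.array(s["tool_rot"]); e=np.array(s["ee_pos"])+R@T[:3,3]; A=R@T[:3,:3]
    else: e,A=p["eye"],p["attitude"]
    return im,K(p),np.array(e),np.array(A)
def ray(c,uv):
    (f,cx,cy),A=c[0],c[2]
    d=A@np.array([(uv[0]-cx)/f,-(uv[1]-cy)/f,-1.]); return d/np.linalg.norm(d)
def plane(c,uv,z):
    d=ray(c,uv); return c[1]+d*(z-c[1][2])/d[2]
def proj(c,P):
    v=c[2].T@(np.asarray(P,float)-c[1]); f,cx,cy=c[0]; return np.array([cx-f*v[0]/v[2],cy+f*v[1]/v[2]])
def tri(cs,uvs):
    M=np.zeros((3,3));b=np.zeros(3)
    for c,u in zip(cs,uvs):
        d=ray(c,u);P=np.eye(3)-np.outer(d,d);M+=P;b+=P@c[1]
    X=np.linalg.solve(M,b)
    return X,max(np.linalg.norm(proj(c,X)-u) for c,u in zip(cs,uvs))
def down(a):
    """tool down, closing line (tool y) at angle a from world x"""
    y=np.array([np.cos(a),np.sin(a),0]);z=np.array([0,0,-1.]);return np.column_stack([np.cross(y,z),y,z])
def down_near(pos,a):
    """of the two half-turn grasps, that with least last-joint travel"""
    best=None;q0=np.array(readout.state()["q"])
    for k in(a,a+np.pi):
        q=bot.ik(pos,down(k))
        if q is not None:
            d=np.abs(np.array(q)-q0).max()
            if best is None or d<best[0]: best=(d,k)
    assert best,("no ik",pos,a)
    return down(best[1])
E
python3 - <<'E'
from h import *
import pickle
D=[]
for i,y in enumerate((160,-160)):
    p=[480,y,300]; R=down_near(p,np.pi/2); bot.goto(p,R); bot.hold(0.2)
    im,*c=cam("wrist"); D.append((im,c)); cv2.imwrite(f"pics/w{i+1}.png",im[:,:,::-1])
    s=readout.state();print(s["t"],s["ee_pos"],R[:,0])
for n in("top","scene"):
    im,*c=cam(n);D.append((im,c)); 
pickle.dump(D,open("D.pkl","wb"))
E
```

```text
2.225 [479.9157147  160.6404042  299.81318283] [-1.000000e+00  6.123234e-17  0.000000e+00]
3.6917 [ 480.35525556 -158.93323849  299.90832613] [-1.000000e+00  6.123234e-17  0.000000e+00]
```

View pics/w1.png

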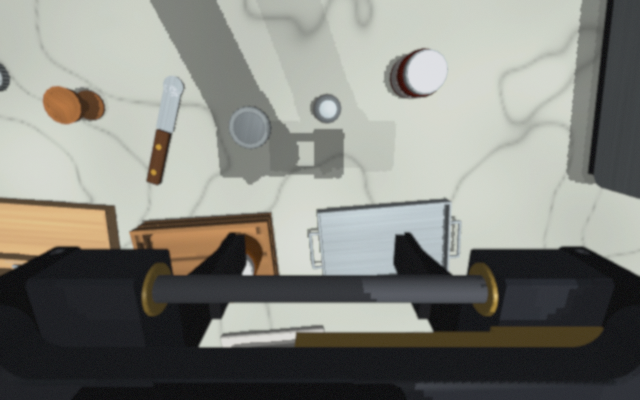

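View pics/w2.png

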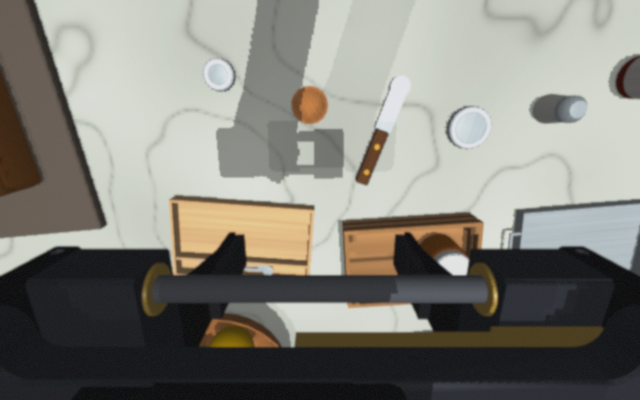

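The wrist views (up = −x, right = +y) show: in w1, jam cap (426,72), salt (326,108), large lid (250,126), handle (159,158), steel tray front edge (317,210)–(448,199). In w2, small lid (219,74), large lid (469,127), handle (373,157), cutlery tray front edge (171,197)–(314,206), crate front edge (342,219)–(480,215). Next I segment and triangulate these.

```bash
cat > seg.py <<'E'
from h import *
import pickle
D=dict(zip(("w1","w2","top","scene"),pickle.load(open("D.pkl","rb"))))
vis={k:v[0][:,:,::-1].copy() for k,v in D.items()}
def seg(n,box,fn):
    """largest contour of fn(hsv,lab) within box (u0,v0,u1,v1)"""
    u0,v0,u1,v1=box; im=D[n][0][v0:v1,u0:u1]
    h=cv2.cvtColor(im,cv2.COLOR_RGB2HSV).astype(int); l=cv2.cvtColor(im,cv2.COLOR_RGB2LAB).astype(int)
    m=fn(h,l).astype(np.uint8); m=cv2.morphologyEx(m,cv2.MORPH_CLOSE,np.ones((3,3)))
    c=max(cv2.findContours(m,cv2.RETR_EXTERNAL,cv2.CHAIN_APPROX_NONE)[0],key=cv2.contourArea)+[u0,v0]
    cv2.drawContours(vis[n],[c.astype(int)],-1,(0,0,255),1); return c.astype(np.float32)
def bg(l): return np.median(l[...,2])
blue=lambda h,l:l[...,2]<bg(l)-4
white=lambda h,l:(l[...,0]>1.09*np.median(l[...,0]))
wood=lambda h,l:(l[...,2]>143)
def circ(c): (x,y),r=cv2.minEnclosingCircle(c); return np.array([x,y]),r
E
python3 - <<'E'
from seg import *
C={k:v[1] for k,v in D.items()}
def two(name,a,ba,fa,b,bb,fb):
    pa,ra=circ(seg(a,ba,fa));pb,rb=circ(seg(b,bb,fb)); X,e=tri([C[a],C[b]],[pa,pb]); print(name,pa.round(),round(ra),pb.round(),round(rb),X.round(1),"err",round(e,1))
two("large","w1",(222,98,280,155),blue,"w2",(440,98,500,155),blue)
two("small","w2",(195,52,243,96),blue,"top",(432,248,460,276),white)
two("jamcap","w1",(400,42,455,102),lambda h,l:(l[...,0]>190)&(l[...,2]<132),"top",(176,244,212,276),white)
two("handle","w1",(130,125,190,190),wood,"w2",(345,120,400,190),wood)
for n,b in (("top",(270,105,380,185)),("top",(383,118,495,192))):
    c=seg(n,b,wood); print("rect",cv2.minAreaRect(c),cv2.approxPolyDP(c,6,True).reshape(-1,2).tolist())
c=seg("top",(155,115,265,195),lambda h,l:l[...,2]<bg(l)-4)
print("steel",cv2.minAreaRect(c),cv2.approxPolyDP(c,6,True).reshape(-1,2).tolist())
o=np.vstack([np.hstack([vis["top"][100:290,130:510]]*1),np.zeros((0,380,3),np.uint8)])
o=cv2.resize(o,None,fx=2,fy=2)
a=np.hstack([vis["w1"][30:230,120:470],vis["w2"][30:230,180:520]])
cv2.imwrite("pics/seg1.png",np.vstack([o,cv2.resize(a,(760,int(200*760/690)))])[:600])
E
```

```text
large [250. 127.] 19 [469. 126.] 23 [427.7  60.4   4.8] err 0.2Traceback (most recent call last):
  File "<stdin>", line 6, in <module>
  File "<stdin>", line 4, in two
  File "seg.py", line 10, in seg
    c=max(cv2.findContours(m,cv2.RETR_EXTERNAL,cv2.CHAIN_APPROX_NONE)[0],key=cv2.contourArea)+[u0,v0]
      ~~~^^^^^^^^^^^^^^^^^^^^^^^^^^^^^^^^^^^^^^^^^^^^^^^^^^^^^^^^^^^^^^^^^^^^^^^^^^^^^^^^^^^^
ValueError: max() iterable argument is empty
```

```bash
sed -i 's/^white=.*/white=lambda h,l:cv2.threshold(l[...,0].astype(np.uint8),0,1,cv2.THRESH_OTSU)[1]/' seg.py
cat > run1.py <<'E'
from seg import *
C={k:v[1] for k,v in D.items()}
def two(name,a,ba,fa,b,bb,fb):
    pa,ra=circ(seg(a,ba,fa));pb,rb=circ(seg(b,bb,fb)); X,e=tri([C[a],C[b]],[pa,pb]); print(name,pa.round(),round(ra),pb.round(),round(rb),X.round(1),"err",round(e,1))
two("large","w1",(222,98,280,155),blue,"w2",(440,98,500,155),blue)
two("small","w2",(195,52,243,96),blue,"top",(432,248,460,276),lambda h,l:l[...,2]<bg(l)-2)
two("jamcap","w1",(400,42,455,102),lambda h,l:(l[...,0]>190)&(l[...,2]<132),"top",(176,244,212,276),white)
two("handle","w1",(130,125,190,190),wood,"w2",(345,120,400,190),wood)
for n,b in (("top",(270,105,380,185)),("top",(383,118,495,192))):
    c=seg(n,b,wood); print("rect",cv2.minAreaRect(c),cv2.approxPolyDP(c,6,True).reshape(-1,2).tolist())
c=seg("top",(155,115,265,195),lambda h,l:l[...,2]<bg(l)-4)
print("steel",cv2.minAreaRect(c),cv2.approxPolyDP(c,6,True).reshape(-1,2).tolist())
o=cv2.resize(vis["top"][100:290,130:510],None,fx=2,fy=2)
a=np.hstack([vis["w1"][30:230,120:470],vis["w2"][30:230,180:520]])
cv2.imwrite("pics/seg1.png",np.vstack([o,cv2.resize(a,(760,int(200*760/690)))])[:600])
E
python3 run1.py
```

```text
large [250. 127.] 19 [469. 126.] 23 [427.7  60.4   4.8] err 0.2Traceback (most recent call last):
  File "run1.py", line 6, in <module>
    two("small","w2",(195,52,243,96),blue,"top",(432,248,460,276),lambda h,l:l[...,2]<bg(l)-2)
    ~~~^^^^^^^^^^^^^^^^^^^^^^^^^^^^^^^^^^^^^^^^^^^^^^^^^^^^^^^^^^^^^^^^^^^^^^^^^^^^^^^^^^^^^^^
  File "run1.py", line 4, in two
    pa,ra=circ(seg(a,ba,fa));pb,rb=circ(seg(b,bb,fb)); X,e=tri([C[a],C[b]],[pa,pb]); print(name,pa.round(),round(ra),pb.round(),round(rb),X.round(1),"err",round(e,1))
                                        ~~~^^^^^^^^^
  File "seg.py", line 10, in seg
    c=max(cv2.findContours(m,cv2.RETR_EXTERNAL,cv2.CHAIN_APPROX_NONE)[0],key=cv2.contourArea)+[u0,v0]
      ~~~^^^^^^^^^^^^^^^^^^^^^^^^^^^^^^^^^^^^^^^^^^^^^^^^^^^^^^^^^^^^^^^^^^^^^^^^^^^^^^^^^^^^
ValueError: max() iterable argument is empty
```

The arm hides things in the later top view, so I'll use the first top picture.

```bash
sed -i 's/^vis=/for n in("top","scene"): D[n]=(cv2.imread(f"pics\/{n}0.png")[:,:,::-1],D[n][1])\nvis=/' seg.py; python3 run1.py
```

```text
large [250. 127.] 19 [469. 126.] 23 [427.7  60.4   4.8] err 0.2
small [218.  75.] 17 [446. 262.] 9 [ 360.  -290.9   32. ] err 0.4
jamcap [427.  70.] 23 [194. 260.] 23 [367.7 253.8 176.1] err 0.8
handle [157. 156.] 26 [372. 157.] 27 [471.3 -79.7  10.3] err 0.3
rect ((325.4265441894531, 141.68649291992188), (56.070369720458984, 87.13385009765625), 85.85537719726562) [[366.0, 111.0], [281.0, 117.0], [284.0, 171.0], [370.0, 166.0]]
rect ((437.755859375, 155.6735076904297), (92.72605895996094, 53.22736358642578), 4.398705959320068) [[394.0, 127.0], [390.0, 178.0], [482.0, 185.0], [481.0, 135.0], [469.0, 135.0], [471.0, 143.0], [422.0, 143.0], [416.0, 131.0]]Traceback (most recent call last):
  File "run1.py", line 11, in <module>
    c=seg("top",(155,115,265,195),lambda h,l:l[...,2]<bg(l)-4)
  File "seg.py", line 11, in seg
    c=max(cv2.findContours(m,cv2.RETR_EXTERNAL,cv2.CHAIN_APPROX_NONE)[0],key=cv2.contourArea)+[u0,v0]
      ~~~^^^^^^^^^^^^^^^^^^^^^^^^^^^^^^^^^^^^^^^^^^^^^^^^^^^^^^^^^^^^^^^^^^^^^^^^^^^^^^^^^^^^
ValueError: max() iterable argument is empty
```

```bash
cat > run1.py <<'E'
from seg import *
C={k:v[1] for k,v in D.items()}
def two(name,a,ba,fa,b,bb,fb):
    pa,ra=circ(seg(a,ba,fa));pb,rb=circ(seg(b,bb,fb)); X,e=tri([C[a],C[b]],[pa,pb]); print(name,pa.round(),round(ra),pb.round(),round(rb),X.round(1),"err",round(e,1))
    return X
lt=lambda h,l:(l[...,2]<bg(l)-3)
two("large","w1",(222,98,280,155),blue,"w2",(440,98,500,155),blue)
two("small","w2",(195,52,243,96),blue,"scene",(138,248,172,276),lt)
two("jamcap","w1",(400,42,455,102),lambda h,l:(l[...,0]>190)&(l[...,2]<132),"scene",(345,120,376,143),lambda h,l:(l[...,0]>140)&(l[...,1]<134)&(h[...,1]<40)&(l[...,2]<128))
two("handle","w1",(130,125,190,190),wood,"w2",(345,120,400,190),wood)
for n,k in(("w1",(130,125,190,190)),("w2",(345,120,400,190))):
    c=seg(n,k,wood).reshape(-1,2); vx,vy,x,y=cv2.fitLine(c,cv2.DIST_L2,0,.01,.01).ravel(); g=plane(C[n],(x+20*vx,y+20*vy),12)-plane(C[n],(x,y),12); print(" axis",np.degrees(np.arctan2(g[1],g[0])))
ext=lambda c,d:c.reshape(-1,2)[np.argmax(c.reshape(-1,2)@np.array(d))]
steel=lambda h,l:(l[...,2]<np.median(l[[0,-1],:,2])-5)
for name,bt,fn,bs in(("crate",(270,105,380,185),wood,(285,205,430,318)),("cutlery",(383,118,495,192),wood,(150,272,320,352)),("steel",(155,115,265,195),steel,(380,160,490,235))):
    t=seg("top",bt,fn); s=seg("scene",bs,fn)
    a,b=ext(t,(-1,-1)),ext(s,(1,-.3)); X,e=tri([C["top"],C["scene"]],[a,b]); print(name,"rim +x+y",a,b,X.round(1),round(e,1))
    q=cv2.boxPoints(cv2.minAreaRect(t)); q=q[np.argsort(q[:,1])]
    up=[plane(C["top"],u,{"crate":45,"cutlery":25,"steel":20}[name]) for u in q[:2]]; lo=[plane(C["top"],u,0) for u in q[2:]]
    print("  corners",[p.round(0)[:2].tolist() for p in up+lo],"centre",np.mean(up+lo,0).round(1)[:2])
o=cv2.resize(vis["top"][100:290,130:510],None,fx=2,fy=2)
a=np.hstack([vis["w1"][30:230,120:470],vis["w2"][30:230,180:520]])
cv2.imwrite("pics/seg1.png",np.vstack([o,cv2.resize(a,(760,int(200*760/690)))])[:600])
cv2.imwrite("pics/seg2.png",cv2.resize(vis["scene"][110:360,130:500],None,fx=2,fy=2))
E
python3 run1.py
```

```text
large [250. 127.] 19 [469. 126.] 23 [427.7  60.4   4.8] err 0.2
small [218.  75.] 17 [155. 261.] 12 [ 358.  -299.4    5.6] err 0.1Traceback (most recent call last):
  File "run1.py", line 9, in <module>
    two("jamcap","w1",(400,42,455,102),lambda h,l:(l[...,0]>190)&(l[...,2]<132),"scene",(345,120,376,143),lambda h,l:(l[...,0]>140)&(l[...,1]<134)&(h[...,1]<40)&(l[...,2]<128))
    ~~~^^^^^^^^^^^^^^^^^^^^^^^^^^^^^^^^^^^^^^^^^^^^^^^^^^^^^^^^^^^^^^^^^^^^^^^^^^^^^^^^^^^^^^^^^^^^^^^^^^^^^^^^^^^^^^^^^^^^^^^^^^^^^^^^^^^^^^^^^^^^^^^^^^^^^^^^^^^^^^^^^^^^^^^^^
  File "run1.py", line 4, in two
    pa,ra=circ(seg(a,ba,fa));pb,rb=circ(seg(b,bb,fb)); X,e=tri([C[a],C[b]],[pa,pb]); print(name,pa.round(),round(ra),pb.round(),round(rb),X.round(1),"err",round(e,1))
                                        ~~~^^^^^^^^^
  File "seg.py", line 11, in seg
    c=max(cv2.findContours(m,cv2.RETR_EXTERNAL,cv2.CHAIN_APPROX_NONE)[0],key=cv2.contourArea)+[u0,v0]
      ~~~^^^^^^^^^^^^^^^^^^^^^^^^^^^^^^^^^^^^^^^^^^^^^^^^^^^^^^^^^^^^^^^^^^^^^^^^^^^^^^^^^^^^
ValueError: max() iterable argument is empty
```

```bash
sed -i 's/(345,120,376,143),lambda h,l:.*$/(349,121,374,141),lt)/' run1.py; python3 run1.py
```

```text
large [250. 127.] 19 [469. 126.] 23 [427.7  60.4   4.8] err 0.2
small [218.  75.] 17 [155. 261.] 12 [ 358.  -299.4    5.6] err 0.1Traceback (most recent call last):
  File "run1.py", line 9, in <module>
    two("jamcap","w1",(400,42,455,102),lambda h,l:(l[...,0]>190)&(l[...,2]<132),"scene",(349,121,374,141),lt)
    ~~~^^^^^^^^^^^^^^^^^^^^^^^^^^^^^^^^^^^^^^^^^^^^^^^^^^^^^^^^^^^^^^^^^^^^^^^^^^^^^^^^^^^^^^^^^^^^^^^^^^^^^^
  File "run1.py", line 4, in two
    pa,ra=circ(seg(a,ba,fa));pb,rb=circ(seg(b,bb,fb)); X,e=tri([C[a],C[b]],[pa,pb]); print(name,pa.round(),round(ra),pb.round(),round(rb),X.round(1),"err",round(e,1))
                                        ~~~^^^^^^^^^
  File "seg.py", line 11, in seg
    c=max(cv2.findContours(m,cv2.RETR_EXTERNAL,cv2.CHAIN_APPROX_NONE)[0],key=cv2.contourArea)+[u0,v0]
      ~~~^^^^^^^^^^^^^^^^^^^^^^^^^^^^^^^^^^^^^^^^^^^^^^^^^^^^^^^^^^^^^^^^^^^^^^^^^^^^^^^^^^^^
ValueError: max() iterable argument is empty
```

```bash
sed -i 's/(349,121,374,141),lt)/(346,119,377,144),white)/' run1.py; python3 run1.py; python3 - <<'E'
from seg import *
l=cv2.cvtColor(D["scene"][0],cv2.COLOR_RGB2LAB)
print(l[118:162:3,361].tolist()); print(l[130,345:380:3].tolist())
E
```

```text
large [250. 127.] 19 [469. 126.] 23 [427.7  60.4   4.8] err 0.2
small [218.  75.] 17 [155. 261.] 12 [ 358.  -299.4    5.6] err 0.1
jamcap [427.  70.] 23 [361. 133.] 18 [355.7 293.1  57.3] err 0.3
handle [157. 156.] 26 [372. 157.] 27 [471.3 -79.7  10.3] err 0.3
 axis 160.99631890119846
 axis 160.27288215493317
crate rim +x+y [281. 117.] [421. 239.] [694.6  90.7  43.3] 0.2
  corners [[709.0, -110.0], [694.0, 93.0], [584.0, -123.0], [568.0, 86.0]] centre [639.  -13.8]
cutlery rim +x+y [395. 126.] [315. 322.] [ 679.  -177.7   21.9] 0.9
  corners [[678.0, -175.0], [661.0, -392.0], [555.0, -168.0], [538.0, -388.0]] centre [ 608.3 -280.6]
[[106, 126, 132], [106, 126, 131], [142, 125, 130], [175, 125, 128], [178, 124, 129], [147, 126, 128], [77, 126, 128], [36, 142, 139], [19, 140, 135], [48, 136, 133], [82, 128, 130], [83, 128, 130], [62, 131, 131], [19, 142, 134], [172, 125, 134]]
[[169, 125, 134], [170, 124, 134], [148, 125, 133], [171, 125, 128], [176, 125, 129], [177, 125, 129], [175, 125, 129], [178, 124, 129], [176, 125, 128], [171, 125, 134], [172, 124, 134], [172, 125, 134]]Traceback (most recent call last):
  File "run1.py", line 16, in <module>
    t=seg("top",bt,fn); s=seg("scene",bs,fn)
  File "seg.py", line 11, in seg
    c=max(cv2.findContours(m,cv2.RETR_EXTERNAL,cv2.CHAIN_APPROX_NONE)[0],key=cv2.contourArea)+[u0,v0]
      ~~~^^^^^^^^^^^^^^^^^^^^^^^^^^^^^^^^^^^^^^^^^^^^^^^^^^^^^^^^^^^^^^^^^^^^^^^^^^^^^^^^^^^^
ValueError: max() iterable argument is empty
```

```bash
sed -i 's/(346,119,377,144),white)/(346,119,377,140),lambda h,l:(l[...,0]>120)\&(l[...,2]<131))/; s/^steel=.*/steel=lambda h,l:cv2.threshold(255-l[...,2].astype(np.uint8),0,1,cv2.THRESH_OTSU)[1]/' run1.py; python3 run1.py|egrep "jam|steel|corn"
```

```text
jamcap [427.  70.] 23 [361. 130.] 9 [357.4 289.3  69.8] err 0.1
  corners [[709.0, -110.0], [694.0, 93.0], [584.0, -123.0], [568.0, 86.0]] centre [639.  -13.8]
  corners [[678.0, -175.0], [661.0, -392.0], [555.0, -168.0], [538.0, -388.0]] centre [ 608.3 -280.6]
steel rim +x+y [164. 131.] [479. 184.] [665.9 373.7  17.2] 0.4
  corners [[688.0, 153.0], [668.0, 393.0], [560.0, 143.0], [539.0, 385.0]] centre [613.8 268.4]
```

View pics/seg1.png

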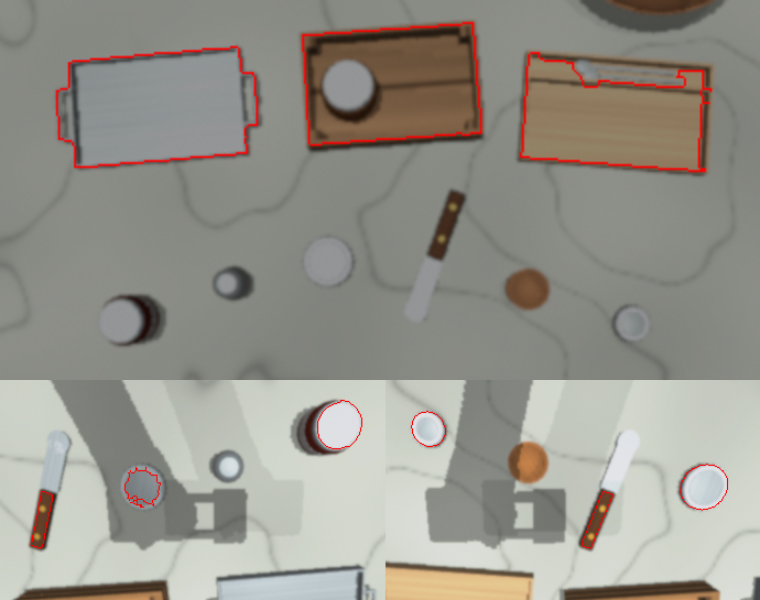

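View pics/seg2.png

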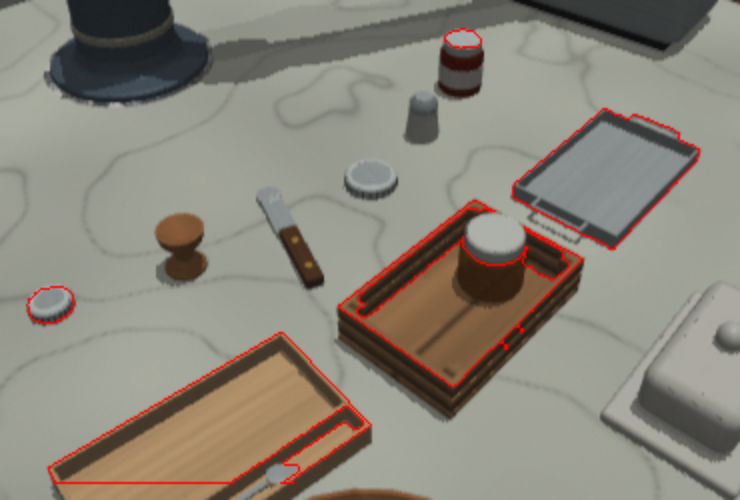

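Contours fit all objects and trays; measured heights agree with the text (crate rim 43, cutlery 22, steel 17, handle mid-height 10, jar cap 70 mm). Picking the spreader first.

```bash
cat > pp.py <<'E'
from h import *
def st(msg):
    s=readout.state(); print(msg,"t",round(s["t"],1),"tcp",np.round(s["ee_pos"],1),"w",round(s["grip_width"],1),"F",np.round(s["grip_force"],1),"ft",np.round(s["ft_force"],1))
def pick(x,y,z,a,width,force,up=140):
    bot.goto([x,y,up],down_near([x,y,up],a)); eoat.set_gripper(width)
    bot.movel([x,y,z+25],v=150); g=bot.movel([x,y,z],v=60,guard=10)
    eoat.set_gripper(0,force); st(f"grasp guard={g}"); bot.movel([x,y,up],v=150); st("lifted")
def place(x,y,z,a,width,up=140,v=50):
    bot.goto([x,y,up],down_near([x,y,up],a)); bot.movel([x,y,z+20],v=150); g=bot.movel([x,y,z],v=v,guard=6); st(f"down guard={g}")
    eoat.set_gripper(width); bot.hold(.2); bot.movel([x,y,up],v=150); st("released")
E
python3 - <<'E'
from pp import *
u=np.array([np.cos(np.radians(160.5)),np.sin(np.radians(160.5))])
g=np.array([471.3,-79.7])+16.5*u
pick(*g,3,np.radians(70.5),50,20)
# tip direction in the tool frame, carried to the bay
R0=np.array(readout.state()["tool_rot"]); ut=R0.T@np.array([*u,0])
yb=np.array([.078,.997,0]); bay=np.array([592.5,-280.,0])
Rp=down_near([*bay[:2],140],np.radians(-4.5)); d=Rp@ut; s=np.sign(d@yb); print("tip along bay y:",d@yb)
p=bay-s*yb*(16.5+6)
place(*p[:2],8,np.radians(-4.5),42)
im,*c=cam("wrist"); cv2.imwrite("pics/sp.png",im[:,:,::-1])
E
```

```text
grasp guard=False t 7.5 tcp [455.8 -74.2   3.1] w 19.6 F 20.0 ft [-0.8  0.   1.5]
lifted t 8.6 tcp [455.  -74.1 139.3] w 19.6 F 20.0 ft [-0.6  0.3 -0.5]
tip along bay y: 1.0000450238754517
down guard=True t 11.0 tcp [ 590.4 -301.9    7.1] w 19.7 F 20.0 ft [0.8 1.1 3.8]
released t 13.0 tcp [ 590.2 -301.9  139. ] w 42.0 F 0.0 ft [ 0.6  0.2 -0.8]
```

View pics/sp.png

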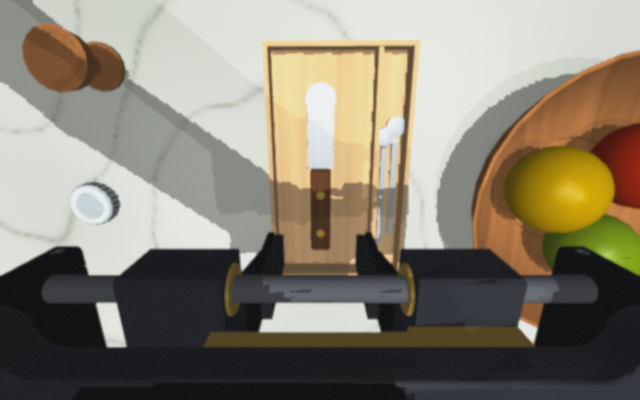

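The spreader lies flat and straight in the wide bay: blade tip (320,90), handle end (320,245). Small lid next, then the large one.

```bash
python3 - <<'E'
from pp import *
a=np.radians(4.8)
pick(358,-299.4,3,0,75,20)
place(616,219.2,7.5,a,62)
pick(427.7,60.4,3,0,87,20)
place(608.3,311.8,7.5,a,78)
im,*c=cam("wrist"); cv2.imwrite("pics/lids.png",im[:,:,::-1])
import pickle
c=pickle.load(open("D.pkl","rb"))[0][1]; print("jam",plane(c,(427,70),75))
E
```

```text
grasp guard=False t 16.9 tcp [ 358.1 -299.4    3.1] w 41.3 F 20.0 ft [-0.2  0.9  1.2]
lifted t 18.0 tcp [ 357.5 -298.9  139.3] w 41.0 F 20.0 ft [-0.3  0.5 -0.7]
down guard=False t 21.5 tcp [615.9 219.1   7.2] w 41.1 F 20.0 ft [-0.2 -0.6 -0.8]
released t 23.5 tcp [615.2 219.1 138.9] w 61.7 F 0.0 ft [-0.4  0.4 -0.2]
grasp guard=False t 27.2 tcp [427.9  60.5   3.2] w 59.1 F 20.0 ft [-0.5  0.5  2.5]
lifted t 28.3 tcp [427.   60.3 139.3] w 58.6 F 20.0 ft [ 0.2 -0.1 -0.9]
down guard=False t 30.9 tcp [608.2 311.7   7.2] w 58.6 F 20.0 ft [ 0.2 -0.2 -0.8]
released t 32.9 tcp [607.5 311.7 138.9] w 78.0 F 0.0 ft [ 0.3  0.1 -0.4]
jam [357.81701978 287.52751066  75.        ]
```

View pics/lids.png

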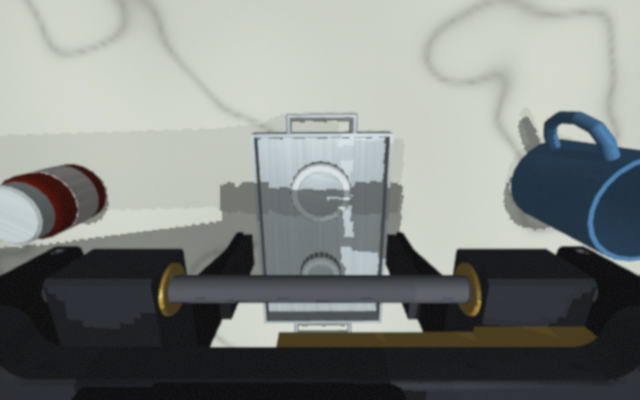

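Both lids lie flat in the steel tray: large at (322,192), small at (322,265) partly behind the gripper. Now the jar.

```bash
python3 - <<'E'
from pp import *
pick(357.8,288,28,0,85,30,up=170)
place(640.6,-63.4,35,np.radians(4.3),76,up=170,v=30)
bot.goto([480,160,300],down_near([480,160,300],np.pi/2))
for n in("top","scene"): cv2.imwrite(f"pics/{n}E.png",cam(n)[0][:,:,::-1])
st("end")
E
```

```text
grasp guard=False t 36.5 tcp [358.6 288.2  28.3] w 57.1 F 30.0 ft [ 2.4 -0.7  0.4]
lifted t 37.6 tcp [357.  287.5 169.2] w 56.9 F 30.0 ft [-0.4 -1.7 -1.8]
down guard=False t 40.9 tcp [640.7 -63.5  35. ] w 57.2 F 30.0 ft [ 0.1  0.8 -1.8]
released t 42.9 tcp [639.9 -63.  169. ] w 76.2 F 0.0 ft [-0.2  0.3 -0.6]
end t 44.1 tcp [480.5 158.8 299.3] w 75.9 F 0.0 ft [-0.5 -0.6  0.7]
```

View pics/sceneE.png

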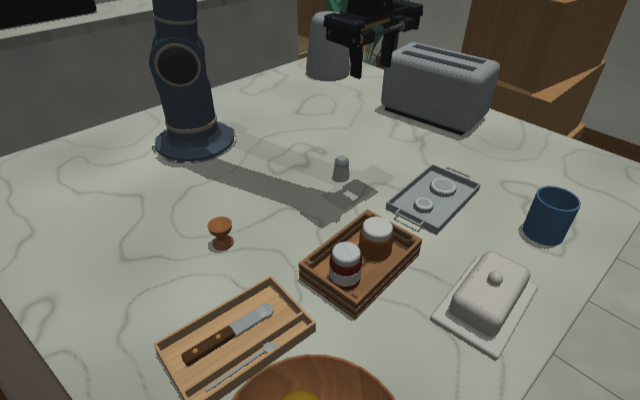

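The scene view shows both lids flat in the steel tray at (443,186) and (424,204), the jam jar upright at (345,265) beside the honey jar (377,238), and the spreader flat in the bay from (185,355) to (270,312). The salt shaker (341,168) and egg cup (221,232) have not moved. Handing in.

```bash
python3 -c "
from rig import hand_in
print(hand_in())"
```

```text
the job is handed in; nothing more can be done
None
```

I put both lids flat in the steel tray, the spreader in the wide bay and the jam jar upright beside the honey jar, then handed in at about 44 s; the final picture shows everything in place, but hand-in gave no verdict.

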